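Catch the sharps-bin shutter half open and push in the used-blade cassette

ROBOT

A 7-joint arm with a two-finger parallel gripper is mounted at the origin on the work surface. World frame = base frame: x ahead of the robot, y to its left, z up, the work surface at z = 0. Lengths are in mm, angles in rad, forces in N, time in s.
With the tool pointing down it reaches from about 350 to 900 mm from the base axis. Payload 8.1 kg.
Tool frame: the origin (TCP) lies at the very end of the fingers, on their centre line; the grasp point (between the pads) lies 19 mm behind it; z points along the fingers, y is the direction in which the jaws open and shut (so a half turn about z gives the same grasp; the last joint's range is limited). The gripper opens to 92 mm and grips with 3 to 60 N. Pads are 19 mm wide; open, the fingers measure 130 mm over their backs; the gripper's body (75 mm by 190 mm) begins 47 mm behind the grasp point.
Start: joints at [1.243, 0.434, 0.025, 1.573, -0.012, 1.134, -0.075], TCP at [139.294, -609.295, 195.142] pointing down, gripper open.
Joint ranges: [-2.62, 2.62], [-0.44, 2.09], [-1.27, 1.32], [0.08, 2.57], [-1.32, 4.46], [0.12, 2], [-2.74, 2.74]. Speed limits (rad/s): [2.22, 2.22, 3.01, 3.01, 3.14, 3.14, 3.14].

INTERFACE

Orientations are given as [roll, pitch, yaw] about the fixed x, y, z axes, in that order (R = Rz(yaw) Ry(pitch) Rx(roll)).
In Python, from plant import r, read_camera, camera_info gives the robot as it stands.
- The arm moves only by the tool move_arm, never from a script. Its arguments are lists of equal length, an entry for each row: "slide": the shift along the tool's x, y, z each as a share of 300 mm, from -1 to 1, a list of three; "dr": the turn, a rotation vector about the tool's x, y, z each as a share of pi/2 rad, from -1 to 1, a list of three; "claw": the gripper's target within -1 to 1 (fully open at 1, half-way at 0, shut at -1). A call has 1 to 5 rows; each row is the pose to reach, as a shift and turn from the pose commanded when the call began, along the tool's axes at that moment; what a row does not reach only later rows make up. A row lasts 1/12 s, in which the tool goes at most 41.7 mm and 7.16 degrees, less where a joint would pass 70% of its speed; a pose out of reach is approached as far as the arm can. A call with a number of a shift or a turn outside -1 to 1 is refused whole. A call with a gripper value outside its range is refused whole. The fingers move at their own pace and stop on an object; "grip_force" is the grip in N (left out, the last holds). Time passes only in rows, so rows that repeat a pose let the fingers close. It gives the time, the measured TCP pose, the force and the opening at its end, in the units of the state.
- r.state(): the state, without advancing time (a new reading comes with each control period).
- read_camera(name): name is "scene" or "top"; returns the picture (420x560x3 uint8, red, green, blue); there is no depth.
- camera_info(name): a dict with "fx", "fy", "cx", "cy" (pixels), "eye" and "rotation" of the camera in the world. Camera axes: x right, y up, looking along -z (the intrinsics and any distortion apply to the point x, -y, -z); pixel columns grow to the right and rows downward; lengths in mm; the calibration is good to about 2 mm. A picture is of the moment at which its call begins. camera_info takes no time and is no camera call.
- r.job_done(): hands the job in, once; it reports no verdict.
The state is a dict: "t": time; "q": joint angles; "dq": joint speeds; "joint_efforts": joint torques, N m; "eef_pos": TCP position; "ee_rot": TCP orientation; "force": force on the tool from outside, world axes, zero at the start; "ft_torque": the same for the moment, N m; "gripper_width": finger opening in mm.
Only numpy, scipy, OpenCV 4.12 (cv2) and the standard library are available. Lean on these libraries where they do the work, as an engineer would, in place of code of your own. Each camera call takes 0.05 s, during which the arm holds its last target.

TASK

The yellow sharps bin with the red lid is shut. With the fingertips, push its steel shutter open by the upright black tab, against the spring, until it has passed the stop pin, then let go so that it springs back and is caught by the pin half open; then gently push the blue used-blade cassette along its chute until it drops through the opening into the bin. Only push: do not pinch or lift anything, and leave the other things where they are.

Things in the scene. Friction and masses are not known exactly. Their poses are not given: they have to be found in the camera images.
- bin: Yellow sharps bin with red lid, fixed to the bench, 180 (its x) x 170 (its y) x 80 mm high, empty inside, 70 mm deep; origin at the centre of its underside, z up; flat lid top at z = 80 mm. The lid hole spans x -69 to -5, y -24 to 24 mm; a shutter lying on the lid covers it when shut and slides along the bin's +x to open.
- shutter (a joint): Steel shutter, plate 96 x 60 x 4 mm: 0 = shut, 0.072 m = end of travel along the bin's +x. Its spring pushes back with 5 N at 0 to 9 N at the end; passing the pin adds up to about 4 N from 0.008 to 0.036. Let go from beyond 0.040 it returns and the pin holds it at about 0.036, the hole then open from bin x -69 to -35 mm, before the chute; let go earlier, it shuts again.
- tab (a point): Middle of the top edge of the tab face that is pushed, the one looking to the bin's -x; it travels with the shutter. The tab is an upright black plate 10 mm thick (x), 52 mm wide (y); its top is 118 mm above the bench and 33 mm above the shutter plate. With the shutter shut this face is at bin x = 11, y = 0 mm.
- stop_pin_tip (a point): Tip of the steel stop pin, 6 mm above the lid beside the shutter at bin x = 27, y = 30 mm; the sprung pin lies along y and moves outwards up to 9 mm as the shutter passes. Its grey housing (24 x 22 mm, 14 mm high) is at bin y 50 to 72, its orange knob (16 mm wide) at y 80 to 90 mm. It works by itself; nothing need be done to it.
- chute (a point): Fixed point at lid height on the chute's middle line at its outer, open end: bin x = -52, y = -85 mm (lid edge). The chute runs from here along the bin's +y to the hole: two rails 4 mm high, 24 mm apart inside, ending at bin y = -33 mm. Behind the hole, at bin y 34 to 40, x -69 to -35 mm, stands a backstop 20 mm high.
- drop_hole (a point): Fixed point at lid height in the middle of the half-open hole (opening 34 mm in bin x, 48 mm in bin y), in line with the middle of the chute; bin x = -52, y = 0 mm.
- cassette: Loose blue plastic cassette, 18 (x) x 28 (y) x 28 mm high, about 30 g, standing in the chute with its y along the chute, its front 11 to 20 mm short of the shut shutter's edge; origin at the centre of its underside. It tips into the open hole once its middle has passed the hole's edge.
- new_cassette: Loose white unused cassette of the same size, standing on the lid in the corner at bin -x, +y; origin under its centre. Leave alone.
- foil_tray: Loose open aluminium tray 200 x 260 x 50 mm, origin under its centre. Leave alone.
- forceps: Loose steel forceps 125 mm long lying in the tray, origin under the middle. Leave alone.
- jar: Loose amber jar 66 mm wide, 100 mm high, origin under its centre. Leave alone.
- wash_bottle: Loose white bottle with blue cap, 60 mm wide, 150 mm high, origin under its centre. Leave alone.
- bowl: Loose steel bowl 120 mm wide, 45 mm high, origin under its centre. Leave alone.
- scalpel_handle: Loose steel scalpel handle (no blade) 130 mm long lying flat, origin under its middle. Leave alone.
- tape: Loose green roll of tape, 84 mm wide, 24 mm high, origin under its centre. Leave alone.
There are look-alikes about, which are no part of the job. Of the things shaped like the cassette, the blue one is meant.

How it is judged:
By the outcome, as a careful person would: the job done as asked, in the order asked, and still so for the second after the job is handed in, with the robot touching nothing.
It also fails if it takes over 42 s, if anything falls off the work surface, if the arm or the gripper's body presses on something with over 40 N, if the wrist force passes 120 N, or if a joint passes its speed limit or range.

## Working session

There is one attempt and no reset: what is moved stays moved. The work goes in short steps, Python scripts to look and compute and a tool call to move; the robot and the scene stay as the last step left them, time stands still between calls to the robot, and variables do not carry over. Pictures are saved under pics/ and viewed, and the job is handed in when it is done.

Besides the shell and the picture viewer there is one more tool, called after "Request:" by a JSON object that holds its "name" and its "arguments", one argument or row to a line. move_arm: Moves the arm, as the interface text tells. Shift numbers are shares of 300 mm and turn numbers shares of pi/2 rad, none past 1 either way. Its arguments: {"type":"object","properties":{"slide":{"type":"array"},"dr":{"type":"array"},"claw":{"type":"array"},"grip_force":{"type":"number"}},"required":["slide","dr","claw"]}

```bash
ls; mkdir -p pics
python3 - <<'E'
from plant import r, read_camera, camera_info
import cv2
for n in("scene","top"):
    im=read_camera(n); cv2.imwrite(f"pics/{n}0.png",im[:,:,::-1]); print(n,camera_info(n))
print(r.state())
E
```

```text
pics
scene {'fx': 393.63396368394115, 'fy': 393.63396368394115, 'cx': 280.009720560926, 'cy': 209.27076474889418, 'eye': array([1078.45451295, -609.03381846,  635.77025596]), 'rotation': array([ 0.98523447, -0.00567598,  0.67599807])}
top {'fx': 424.5147865501493, 'fy': 424.5147865501493, 'cx': 284.1271013107846, 'cy': 210.29019374548494, 'eye': array([ 272.66220861,   42.62498938, 1329.75910834]), 'rotation': array([ 2.11223804e-01,  1.95977808e-04, -1.60720133e+00])}
{'t': 0.1, 'q': array([ 1.24340755,  0.43514951,  0.02499808,  1.57398612, -0.01160697,
        1.13398429, -0.07510875]), 'dq': array([ 0.0008235 , -0.00209417, -0.00011211, -0.00135195,  0.00061188,
        0.00139099,  0.00192282]), 'joint_efforts': array([ 3.09933814e-03, -6.69125748e+01,  9.87691171e-01, -3.15148759e+01,
       -6.06291834e-02,  3.73803440e-02,  9.28875647e-05]), 'eef_pos': array([ 139.1382792 , -608.81692155,  194.43384428]), 'ee_rot': array([-3.14021673e+00,  1.30257254e-04,  2.24685749e-01]), 'force': array([ 0.47029023,  0.28080637, -0.19444459]), 'ft_torque': array([-0.03337997, -0.04220366, -0.01953746]), 'gripper_width': 91.36621834661828}
```

View pics/scene0.png

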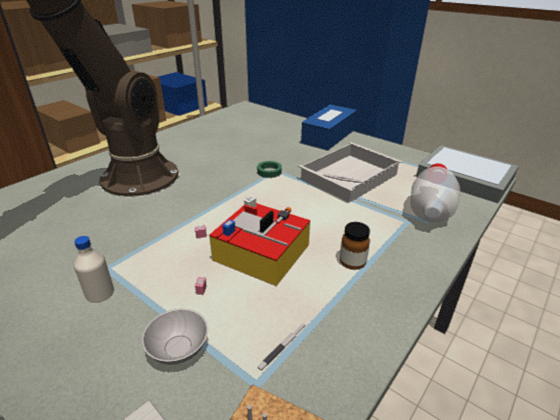

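View pics/top0.png

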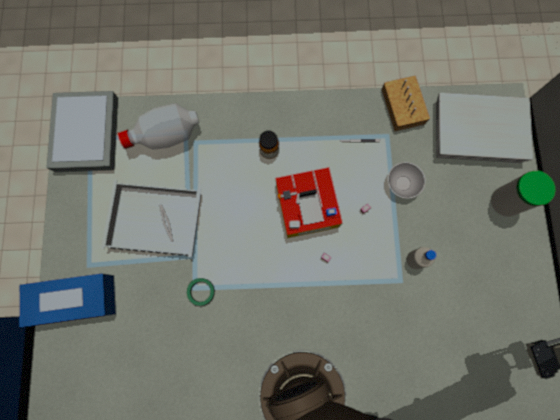

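```bash
cat > h.py <<'E'
import numpy as np, cv2
from scipy.spatial.transform import Rotation as Ro
from plant import camera_info
def cam(n):
    c=camera_info(n); return c,Ro.from_euler('xyz',c['rotation']).as_matrix(),np.array(c['eye'])
def ray(n,u,v,z):
    c,R,e=cam(n); d=R@np.array([(u-c['cx'])/c['fx'],-(v-c['cy'])/c['fy'],-1]); return e+d*(z-e[2])/d[2]
def proj(n,p):
    c,R,e=cam(n); q=R.T@(np.array(p,float)-e); return np.array([c['cx']+c['fx']*q[0]/-q[2],c['cy']-c['fy']*q[1]/-q[2]])
E
python3 - <<'E'
import cv2
print(__import__('plant').camera_info('top').keys())
a=cv2.imread('pics/top0.png')[155:250,260:385]; cv2.imwrite('pics/topz.png',cv2.resize(a,None,fx=6,fy=6,interpolation=2))
a=cv2.imread('pics/scene0.png')[185:285,195:325]; cv2.imwrite('pics/scenez.png',cv2.resize(a,None,fx=6,fy=6,interpolation=2))
from h import *
print(proj('top',[0,0,0]),proj('scene',[0,0,0]),ray('top',308,202,80),ray('scene',260,233,80))
im=cv2.cvtColor(cv2.imread('pics/top0.png'),cv2.COLOR_BGR2HSV)
m=(((im[...,0]<8)|(im[...,0]>172))&(im[...,1]>180)&(im[...,2]>90)).astype('uint8')
m[:,:265]=0;m[:,350:]=0
c=max(cv2.findContours(m,0,2)[0],key=cv2.contourArea)
h=cv2.convexHull(c);q=cv2.minAreaRect(h);print(q);b=cv2.boxPoints(q)
for p in b: print(p,ray('top',*p,80))
mb=((im[...,0]>100)&(im[...,0]<130)&(im[...,1]>120)).astype('uint8')
for c in cv2.findContours(mb,0,2)[0]:
    if 10<cv2.contourArea(c)<300: print(cv2.boundingRect(c),cv2.minAreaRect(c),ray('top',*cv2.minAreaRect(c)[0],108))
E
```

```text
dict_keys(['fx', 'fy', 'cx', 'cy', 'eye', 'rotation'])
[302.14754746 395.91811515] [140.44703634 176.82714742] [563.45775154 -39.94891778  80.        ] [583.13446011 -61.29500142  80.        ]
((307.91766357421875, 201.1294403076172), (56.835784912109375, 55.3172721862793), 77.47119140625)
[274.75296 179.38826] [638.11671972  58.25099125  80.        ]
[328.75296 167.38826] [ 670.40804306 -109.0439009    80.        ]
[341.08237 222.87062] [ 495.79240827 -135.76808377   80.        ]
[287.08237 234.87062] [465.43611602  27.05438474  80.        ]
(425, 250, 11, 10) ((430.2500305175781, 254.75), (8.485280990600586, 9.192387580871582), 45.0) [ 388.33856055 -382.25518245  108.        ]
(327, 209, 9, 7) ((330.94000244140625, 212.07997131347656), (5.232591152191162, 8.626703262329102), 81.8698959350586) [ 524.07402477 -104.04642118  108.        ]
```

View pics/topz.png

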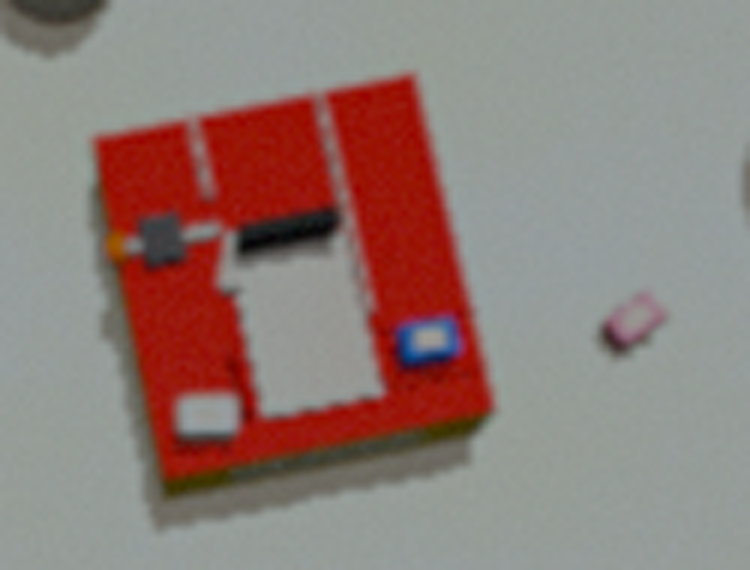

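View pics/scenez.png

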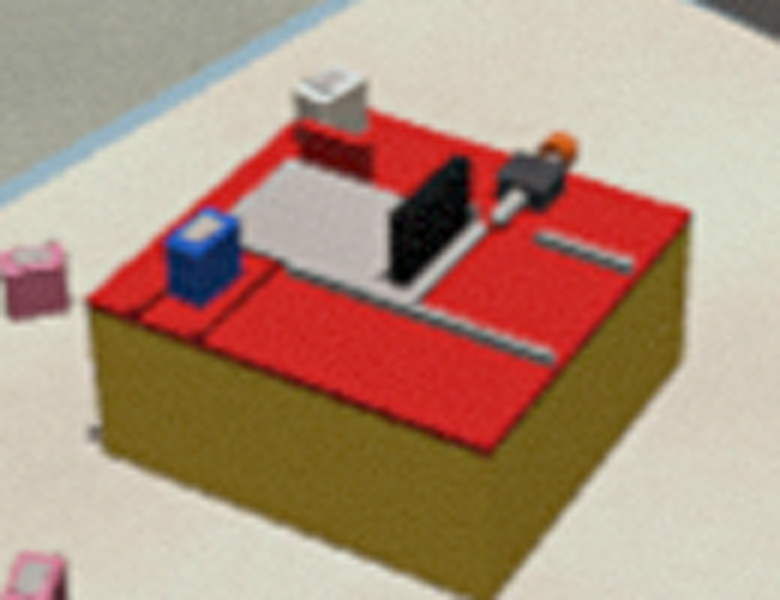

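```bash
cat >> h.py <<'E'
def fit(P,Q):
    P=np.array(P,float);Q=np.array(Q,float);p=P-P.mean(0);q=Q-Q.mean(0)
    a=np.arctan2((p[:,0]*q[:,1]-p[:,1]*q[:,0]).sum(),(p*q).sum())
    R=np.array([[np.cos(a),-np.sin(a)],[np.sin(a),np.cos(a)]]);t=Q.mean(0)-R@P.mean(0)
    return a,R,t,np.linalg.norm(P@R.T+t-Q,axis=1)
E
python3 - <<'E'
from h import *
C=[(90,85),(90,-85),(-90,-85),(-90,85)]
T=[(95,138),(415,73),(493,407),(163,480)]; S=[(690,212),(490,452),(90,303),(365,108)]
f=lambda z,o:((z[0]+.5)/6-.5+o[0],(z[1]+.5)/6-.5+o[1])
WT=[ray('top',*f(z,(260,155)),80)[:2] for z in T]; WS=[ray('scene',*f(z,(195,185)),80)[:2] for z in S]
for W in(WT,WS): print(np.round(W,1)); a,R,t,e=fit(C,W); print(a,t,e)
a,R,t,e=fit(C+C,WT+WS); print(a,t,e)
# checks: tab top edge corners top view ( -x face), pin housing
for n,o,p,z in [('top',(260,155),(238,250),118),('top',(260,155),(337,232),118),('scene',(195,185),(392,208),118),('scene',(195,185),(458,160),118),('top',(260,155),(430,327),108),('scene',(195,185),(204,224),108),('top',(260,155),(208,405),108)]:
    w=ray(n,*f(p,o),z); print(n,w, (w[:2]-t)@R)
E
```

```text
[[ 643.8   56. ]
 [ 672.5 -109.2]
 [ 497.1 -137.9]
 [ 466.3   28. ]]
0.16800528533910378 [569.91819845 -40.7402078 ] [2.17597344 0.52821816 2.43144035 0.63729975]
[[ 642.4   55.7]
 [ 673.  -111.3]
 [ 497.7 -141.2]
 [ 486.8   30.7]]
0.14359616015201532 [574.97776446 -41.5129292 ] [ 9.46363822  3.55138671  2.70787484 13.07623748]
0.15595803134479724 [572.44798146 -41.1265685 ] [ 4.4417261   2.87231314  1.27120013  4.09264861  5.82483402  1.59393436
  2.34605839 16.54579168]
top [572.89738674 -12.56562338 118.        ] [ 4.8802247  28.14450139]
top [580.21736229 -61.51864656 118.        ] [  4.5076536  -21.35137432]
scene [582.44293915 -59.50068723 118.        ] [  7.01966173 -19.70359783]
scene [580.88000034 -18.29084841 118.        ] [11.87667513 21.24885037]
top [ 533.04521927 -105.4953671   108.        ] [-48.92272279 -57.46726978]
scene [ 523.84542387 -102.71766474  108.        ] [-57.57941091 -53.2943072 ]
top [498.12276455   5.01395281 108.        ] [-66.25629575  57.12520327]
```

```bash
cat > m.py <<'E'
from h import *
C=[(90,85),(90,-85),(-90,-85),(-90,85)]
T=[(95,138),(415,73),(493,407),(163,480)]; S=[(690,212),(490,452),(90,303)]
f=lambda z,o:((z[0]+.5)/6-.5+o[0],(z[1]+.5)/6-.5+o[1])
WT=[ray('top',*f(z,(260,155)),80)[:2] for z in T]; WS=[ray('scene',*f(z,(195,185)),80)[:2] for z in S]
a,R,t,e=fit(C+C[:3],WT+WS)
def draw(n,fn,o,hi,out):
    im=cv2.imread(fn); im=cv2.resize(im[o[1]:hi[1],o[0]:hi[0]],None,fx=6,fy=6,interpolation=2)
    def P(x,y,z):
        w=R@[x,y]+t; u=proj(n,[*w,z]); return tuple(int(round(v)) for v in ((u-o+.5)*6-.5))
    def L(pts,c):
        for i in range(len(pts)): cv2.line(im,P(*pts[i]),P(*pts[(i+1)%len(pts)]),c,1)
    L([(*c,80) for c in C],(0,255,0)); L([(*c,0) for c in C],(0,255,0))
    L([(11,26,118),(11,-26,118),(21,-26,118),(21,26,118)],(255,0,255))
    L([(-40,-85,80),(-40,-33,80)],(255,255,0));L([(-64,-85,80),(-64,-33,80)],(255,255,0))
    L([(-12,50,94),(12,50,94)],(0,0,0)); L([(15,50,94),(39,50,94),(39,72,94),(15,72,94)],(255,255,255))
    cv2.imwrite(out,im)
if __name__=='__main__':
    print(a,t,e)
    for n,o,p,z in [('top',(260,155),(238,250),118),('top',(260,155),(337,232),118),('scene',(195,185),(392,208),118),('scene',(195,185),(458,160),118),('top',(260,155),(430,327),108),('top',(260,155),(429,340),108),('scene',(195,185),(204,224),108),('top',(260,155),(208,405),108)]:
        w=ray(n,*f(p,o),z); print(n,w, (w[:2]-t)@R)
    draw('top','pics/top0.png',(260,155),(385,250),'pics/topd.png')
    draw('scene','pics/scene0.png',(195,185),(325,285),'pics/scened.png')
E
python3 m.py
```

```text
0.1706446029127401 [569.9537603  -41.60532439] [1.47034886 1.12056034 3.13217386 1.23521966 2.46081669 1.22109706
 2.10513248]
top [572.89738674 -12.56562338 118.        ] [ 7.8323248  28.11803442]
top [580.21736229 -61.51864656 118.        ] [  6.7328953  -21.36703177]
scene [582.44293915 -59.50068723 118.        ] [  9.26883184 -19.75632445]
scene [580.88000034 -18.29084841 118.        ] [14.72675087 21.12037689]
top [ 533.04521927 -105.4953671   108.        ] [-47.22211847 -56.69435145]
top [ 526.54987562 -104.61625524  108.        ] [-53.47383186 -54.72498441]
scene [ 523.84542387 -102.71766474  108.        ] [-55.81658869 -52.39470641]
top [498.12276455   5.01395281 108.        ] [-62.87091202  58.1403249 ]
```

```bash
sleep 1
```

```text
(no output)
```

View pics/topd.png

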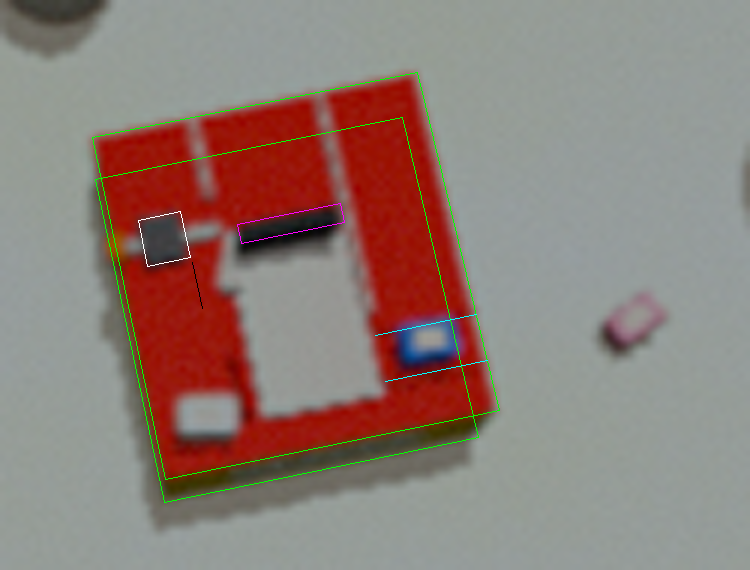

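View pics/scened.png

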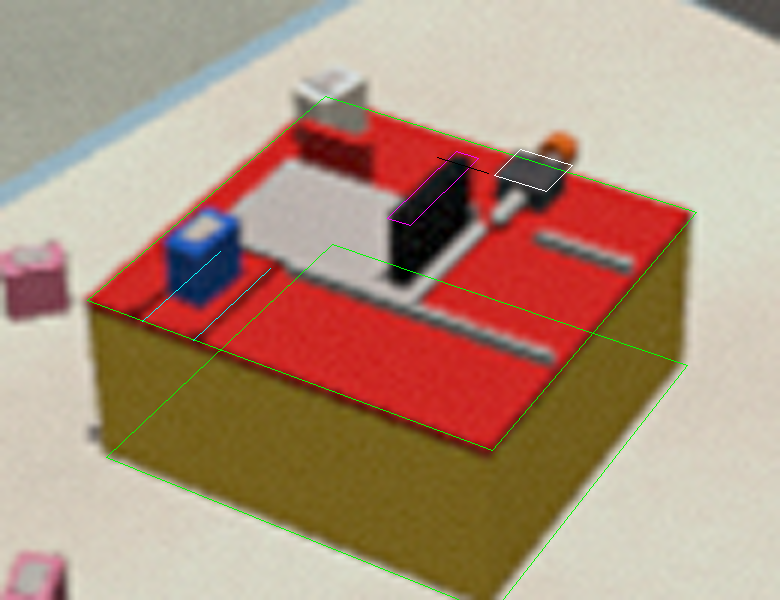

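Request:
{"name": "move_arm", "arguments": {
  "slide": [
    [0,0,-0.12],
    [0,0,-0.24],
    [0,0,-0.25]
  ],
  "dr": [
    [0,0,0.0344],
    [0,0,0.0344],
    [0,0,0.0344]
  ],
  "claw": [-1,-1,-1],
  "grip_force": 10
}}

```text
t: 0.35
eef_pos: [140.0, -611.8, 276.3]
ee_rot: [3.133, -0.001, 0.17]
force: [1.0, -0.5, 1.5]
gripper_width: 76.2
```

```bash
cat > go.py <<'E'
import sys; from m import *; from plant import r
s=r.state(); M=Ro.from_euler('xyz',s['ee_rot']).as_matrix()
b=(s['eef_pos'][:2]-t)@R
print('t',s['t'],'tcp',s['eef_pos'].round(1),'rot',s['ee_rot'].round(4),'bin',b.round(1),'F',((s['force'][:2])@R).round(1),s['force'][2].round(1),'w',s['gripper_width'].round(1),'dyaw',a-s['ee_rot'][2])
if len(sys.argv)>3:
    x,y,z=map(float,sys.argv[1:4]); w=np.array([*(R@[x,y]+t),z]); d=M.T@(w-s['eef_pos']); print('mm',d.round(1),'share',(d/300).round(4))
E
python3 go.py -14 0 270
```

```text
Traceback (most recent call last):
  File "go.py", line 4, in <module>
    print('t',s['t'],'tcp',s['eef_pos'].round(1),'rot',s['ee_rot'].round(4),'bin',b.round(1),'F',((s['force'][:2])@R).round(1),s['force'][2].round(1),'w',s['gripper_width'].round(1),'dyaw',a-s['ee_rot'][2])
                                                                                                                                                          ^^^^^^^^^^^^^^^^^^^^^^^^
AttributeError: 'float' object has no attribute 'round'
```

```bash
sed -i "s/s\['gripper_width'\].round(1)/round(s['gripper_width'],1)/" go.py; python3 go.py -14 0 270
```

```text
t 0.35 tcp [ 140.  -611.8  276.3] rot [ 3.1334e+00 -1.1000e-03  1.7030e-01] bin [-520.6 -488.9] F [ 0.9 -0.6] 1.5 w 76.2 dyaw 0.0003152686998041665
mm [ 506.4 -489.1    2.9] share [ 1.688  -1.6302  0.0096]
```

Request:
{"name": "move_arm", "arguments": {
  "slide": [
    [0.1,-0.096,0],
    [0.2,-0.192,0],
    [0.3,-0.288,0],
    [0.4,-0.384,0],
    [0.5,-0.48,0]
  ],
  "dr": [
    [0,0,0],
    [0,0,0],
    [0,0,0],
    [0,0,0],
    [0,0,0]
  ],
  "claw": [-1,-1,-1,-1,-1]
}}

```text
t: 0.77
eef_pos: [263.3, -440.0, 269.9]
ee_rot: [-3.142, 0.0, 0.171]
force: [0.8, -0.3, -0.1]
gripper_width: 43.2
```

Request:
{"name": "move_arm", "arguments": {
  "slide": [
    [0.1,-0.096,0],
    [0.2,-0.192,0],
    [0.3,-0.288,0],
    [0.4,-0.384,0],
    [0.5,-0.48,0]
  ],
  "dr": [
    [0,0,0],
    [0,0,0],
    [0,0,0],
    [0,0,0],
    [0,0,0]
  ],
  "claw": [-1,-1,-1,-1,-1]
}}

```text
t: 1.18
eef_pos: [386.6, -272.7, 270.1]
ee_rot: [3.141, -0.0, 0.171]
force: [1.3, 0.3, 0.1]
gripper_width: 9.8
```

```bash
python3 go.py -14 0 270
```

```text
t 1.1833 tcp [ 386.6 -272.7  270.1] rot [ 3.1412 -0.      0.1707] bin [-219.9 -196.6] F [1.4 0.1] 0.1 w 9.8 dyaw -1.2173176461155455e-05
mm [ 2.059e+02 -1.966e+02  1.000e-01] share [ 6.864e-01 -6.553e-01  2.000e-04]
```

Request:
{"name": "move_arm", "arguments": {
  "slide": [
    [0.1,-0.096,0],
    [0.2,-0.192,0],
    [0.3,-0.288,0],
    [0.4,-0.384,0],
    [0.48,-0.46,0]
  ],
  "dr": [
    [0,0,0],
    [0,0,0],
    [0,0,0],
    [0,0,0],
    [0,0,0]
  ],
  "claw": [-1,-1,-1,-1,-1]
}}

```text
t: 1.6
eef_pos: [505.8, -110.8, 270.0]
ee_rot: [-3.141, -0.001, 0.173]
force: [0.2, -1.1, -0.7]
gripper_width: 0.5
```

Request:
{"name": "move_arm", "arguments": {
  "slide": [
    [0.1,-0.096,0],
    [0.18,-0.17,0],
    [0.18,-0.17,0],
    [0.18,-0.17,0]
  ],
  "dr": [
    [0,0,0],
    [0,0,0],
    [0,0,0],
    [0,0,0]
  ],
  "claw": [-1,-1,-1,-1]
}}

```text
t: 1.93
eef_pos: [549.6, -52.4, 269.4]
ee_rot: [-3.141, 0.001, 0.175]
force: [0.1, -0.5, -0.2]
gripper_width: 0.0
```

```bash
cat > look.py <<'E'
import sys;from m import *;from plant import read_camera
k=sys.argv[1]
for n,o,h in(('top',(260,130),(390,250)),('scene',(185,130),(325,285))):
    im=read_camera(n)[:,:,::-1]; cv2.imwrite(f'pics/{n}{k}.png',im); a=im[o[1]:h[1],o[0]:h[0]]
    a=cv2.resize(a,None,fx=3.6,fy=3.6,interpolation=2)
    cv2.imwrite(f'pics/z{n}{k}.png',a)
A=cv2.imread(f'pics/ztop{k}.png');B=cv2.imread(f'pics/zscene{k}.png')
# side by side within 800x600
H=min(B.shape[0],558);A=cv2.copyMakeBorder(A,0,max(0,B.shape[0]-A.shape[0]),0,0,0)
c=np.hstack([A,B]);c=cv2.resize(c,None,fx=800/c.shape[1],fy=800/c.shape[1],interpolation=cv2.INTER_AREA);cv2.imwrite(f'pics/c{k}.png',c);print(c.shape)
E
python3 go.py -14 0 96; python3 look.py 1
```

```text
t 1.9333 tcp [549.6 -52.4 269.4] rot [-3.1405e+00  7.0000e-04  1.7490e-01] bin [-21.9  -7.1] F [-0.  -0.5] -0.2 w 0.0 dyaw -0.0042951822340856205
mm [  8.1  -6.9 173.4] share [ 0.0269 -0.023   0.578 ]
(459, 800, 3)
```

View pics/c1.png

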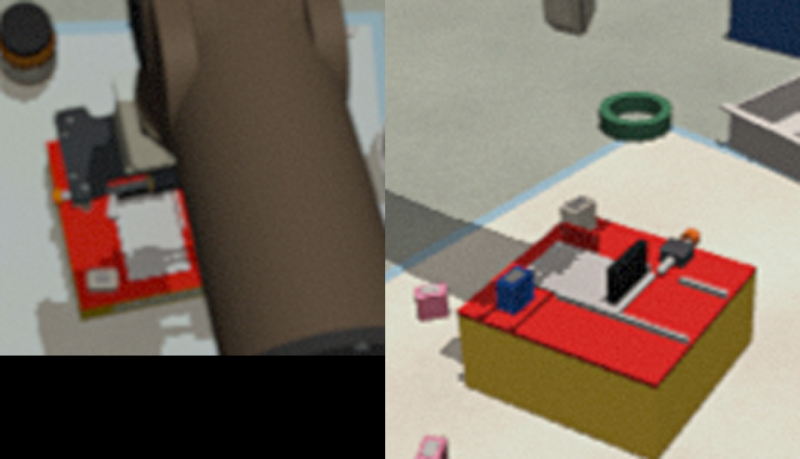

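Request:
{"name": "move_arm", "arguments": {
  "slide": [
    [0.015,-0.012,0.13],
    [0.027,-0.023,0.26],
    [0.027,-0.023,0.39],
    [0.027,-0.023,0.45],
    [0.027,-0.023,0.45]
  ],
  "dr": [
    [0,0,0],
    [0,0,0],
    [0,0,0],
    [0,0,0],
    [0,0,0]
  ],
  "claw": [-1,-1,-1,-1,-1]
}}

```text
t: 2.45
eef_pos: [551.9, -48.6, 130.8]
ee_rot: [-3.141, 0.008, 0.168]
force: [-0.3, -0.0, 0.1]
gripper_width: 0.7
```

```bash
python3 go.py -14 0 96; python3 look.py 2
```

```text
t 2.45 tcp [551.9 -48.6 130.8] rot [-3.1409  0.008   0.1683] bin [-19.   -3.8] F [-0.3  0. ] 0.1 w 0.7 dyaw 0.002317679250340682
mm [ 5.2 -3.8 34.8] share [ 0.0174 -0.0127  0.116 ]
(459, 800, 3)
```

View pics/zscene2.png

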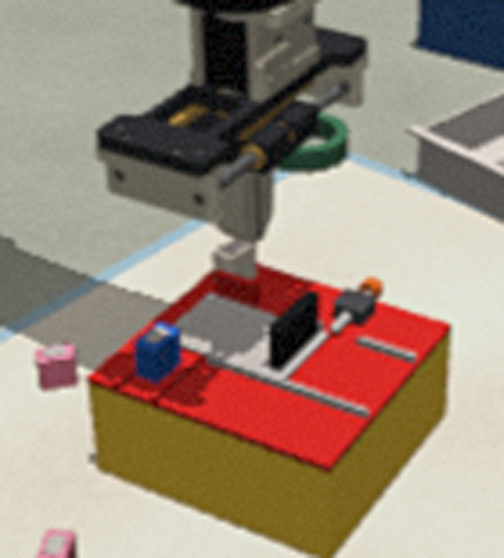

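Request:
{"name": "move_arm", "arguments": {
  "slide": [
    [0.01,-0.01,0.06],
    [0.017,-0.013,0.1],
    [0.017,-0.013,0.115],
    [0.017,-0.013,0.115]
  ],
  "dr": [
    [0,0,0],
    [0,0,0],
    [0,0,0],
    [0,0,0]
  ],
  "claw": [-1,-1,-1,-1]
}}

```text
t: 2.88
eef_pos: [560.0, -42.1, 100.6]
ee_rot: [3.141, 0.001, 0.17]
force: [0.0, -0.7, -0.3]
gripper_width: 0.2
```

```bash
python3 go.py 54 0 97; python3 look.py 3
```

```text
t 2.8833 tcp [560.  -42.1 100.6] rot [3.1414e+00 6.0000e-04 1.7050e-01] bin [-9.9  1.2] F [-0.1 -0.7] -0.3 w 0.2 dyaw 0.0001841775037047244
mm [63.9  1.2  3.5] share [0.213  0.0039 0.0118]
(459, 800, 3)
```

View pics/zscene3.png

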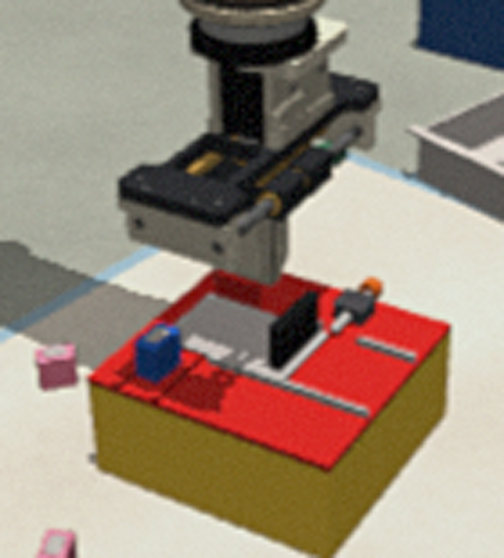

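```bash
python3 -c "
from m import *
print((proj('scene',[560,-42.1,100.6])-[185,130])*3.6)
for p in([11,-26,118],[11,26,118],[-10,-19,100],[-10,19,100],[-10,0,84]):print(p,(proj('scene',[*(R@p[:2]+t),p[2]])-[185,130])*3.6)"
```

```text
[262.03602414 318.84416742]
[11, -26, 118] [266.89294504 327.00311323]
[11, 26, 118] [308.11478404 287.36554503]
[-10, -19, 100] [245.57339171 335.06789197]
[-10, 19, 100] [275.90058665 306.27054367]
[-10, 0, 84] [261.58623137 340.16683116]
```

```bash
python3 -c "
import cv2
a=cv2.imread('pics/scene3.png')[175:250,215:290];cv2.imwrite('pics/q3.png',cv2.resize(a,None,fx=8,fy=8,interpolation=2))"
```

```text
(no output)
```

View pics/q3.png

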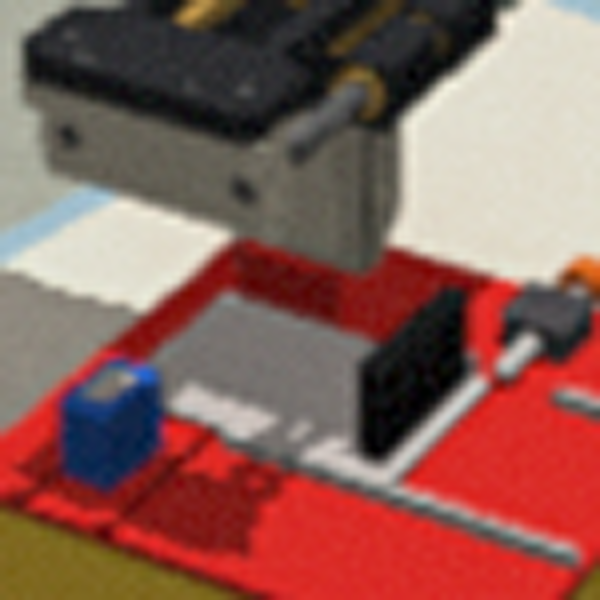

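```bash
cat > ov.py <<'E'
import sys; from m import *; from plant import r
k=sys.argv[1]; o=(190,110); im=cv2.imread(f'pics/scene{k}.png')[110:260,190:340]; im=cv2.resize(im,None,fx=4,fy=4,interpolation=2)
s=r.state(); M=Ro.from_euler('xyz',s['ee_rot']).as_matrix(); p0=s['eef_pos']
def P(x,y,z): return tuple(int(v) for v in (proj('scene',p0+M@np.array([x,y,z]))-o+.5)*4)
def box(x,y,z0,z1,c):
    for z in(z0,z1):
        q=[P(i,j,z) for i,j in((-x,-y),(x,-y),(x,y),(-x,y))]
        cv2.polylines(im,[np.array(q)],True,c,1)
    for i,j in((-x,-y),(x,-y),(x,y),(-x,y)): cv2.line(im,P(i,j,z0),P(i,j,z1),c,1)
box(9.5,19,0,-66,(0,255,0)); box(37.5,95,-66,-100,(255,0,255))
cv2.imwrite(f'pics/ov{k}.png',im)
E
python3 ov.py 3
```

```text
(no output)
```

View pics/ov3.png

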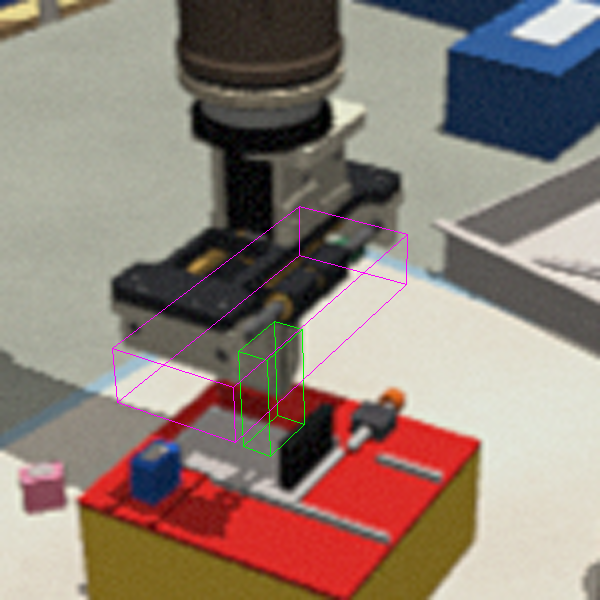

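```bash
python3 look.py 4; python3 go.py; python3 ov.py 4; python3 -c "
from m import *
print((proj('scene',[551.9,-48.6,130.8])-[185,130])*3.6)"
```

```text
(459, 800, 3)
t 3.0833 tcp [560.8 -41.9 101.5] rot [ 3.1412e+00 -1.2000e-03  1.7040e-01] bin [-9.1  1.2] F [-0.8 -0.6] 0.4 w 0.4 dyaw 0.00024251098168384666
[244.80791226 280.52073719]
```

View pics/ov4.png

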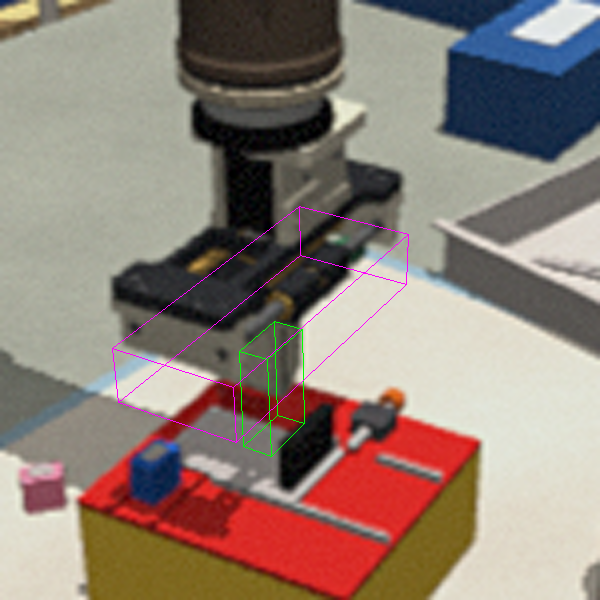

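Request:
{"name": "move_arm", "arguments": {
  "slide": [
    [0.02,0,0],
    [0.04,0,0],
    [0.06,0,0],
    [0.07,0,0],
    [0.07,0,0]
  ],
  "dr": [
    [0,0,0],
    [0,0,0],
    [0,0,0],
    [0,0,0],
    [0,0,0]
  ],
  "claw": [-1,-1,-1,-1,-1]
}}

```text
t: 3.5
eef_pos: [581.9, -37.8, 100.6]
ee_rot: [-3.141, -0.001, 0.171]
force: [-0.2, 0.4, -0.9]
gripper_width: 1.1
```

```bash
python3 look.py 5; python3 go.py 54 0 97; python3 ov.py 5
```

```text
(459, 800, 3)
t 3.6 tcp [580.9 -38.1 100.4] rot [-3.1415e+00  4.0000e-04  1.7090e-01] bin [11.4  1.6] F [-0.2 -0.3] -1.1 w 0.1 dyaw -0.0002563312488611247
mm [42.6  1.6  3.4] share [0.142  0.0055 0.0113]
```

View pics/ov5.png

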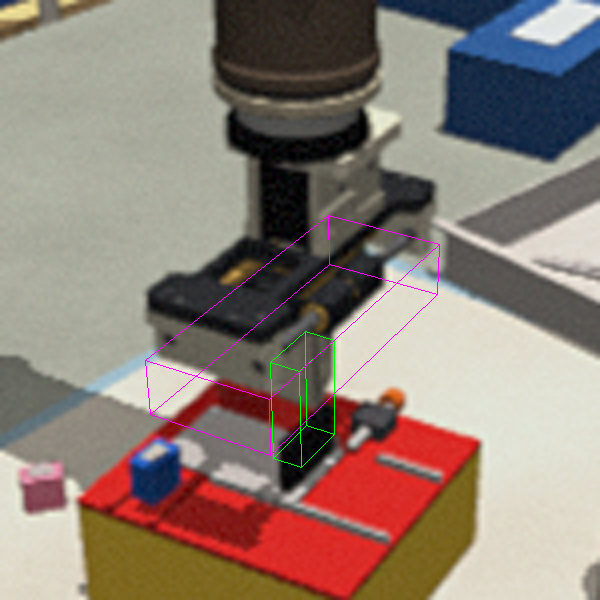

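```bash
cat > ov2.py <<'E'
import sys; from m import *; from plant import r
k=sys.argv[1]; dz=float(sys.argv[2]); n=sys.argv[3]; o=(230,110) if n=='top' else (190,110); im=cv2.imread(f'pics/{n}{k}.png')[110:260,o[0]:o[0]+150]; im=cv2.resize(im,None,fx=4,fy=4,interpolation=2)
s=r.state(); M=Ro.from_euler('xyz',s['ee_rot']).as_matrix(); p0=s['eef_pos']+[0,0,dz]
def P(x,y,z): return tuple(int(v) for v in (proj(n,p0+M@np.array([x,y,z]))-o+.5)*4)
def box(x,y,z0,z1,c):
    for z in(z0,z1):
        q=[P(i,j,z) for i,j in((-x,-y),(x,-y),(x,y),(-x,y))]
        cv2.polylines(im,[np.array(q)],True,c,1)
    for i,j in((-x,-y),(x,-y),(x,y),(-x,y)): cv2.line(im,P(i,j,z0),P(i,j,z1),c,1)
box(9.5,19,0,-66,(0,255,0)); box(37.5,95,-66,-100,(255,0,255))
cv2.imwrite(f'pics/ov_{n}{k}_{int(dz)}.png',im)
E
python3 ov2.py 5 28 top;python3 ov2.py 5 28 scene
```

```text
(no output)
```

View pics/ov_top5_28.png

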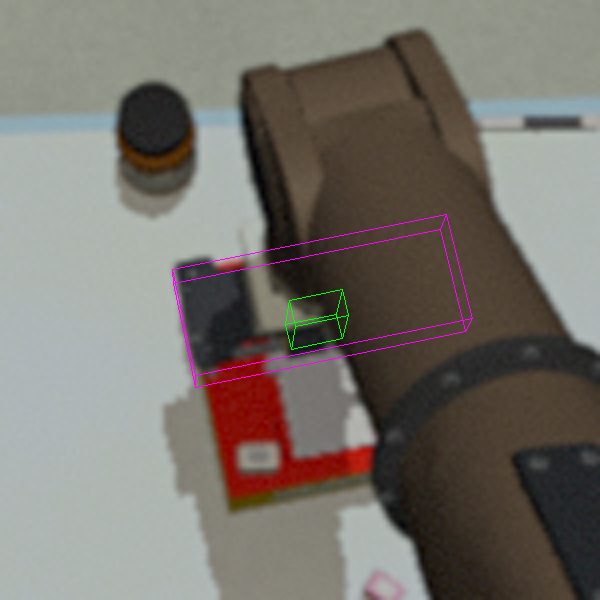

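View pics/ov_scene5_28.png

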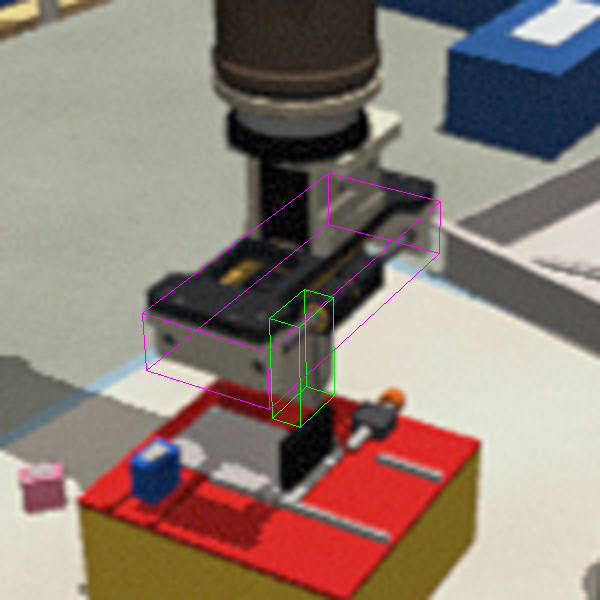

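```bash
python3 -c "
import cv2
a=cv2.imread('pics/scene5.png')[175:235,235:295];cv2.imwrite('pics/q5.png',cv2.resize(a,None,fx=10,fy=10,interpolation=2))"
```

```text
(no output)
```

View pics/q5.png

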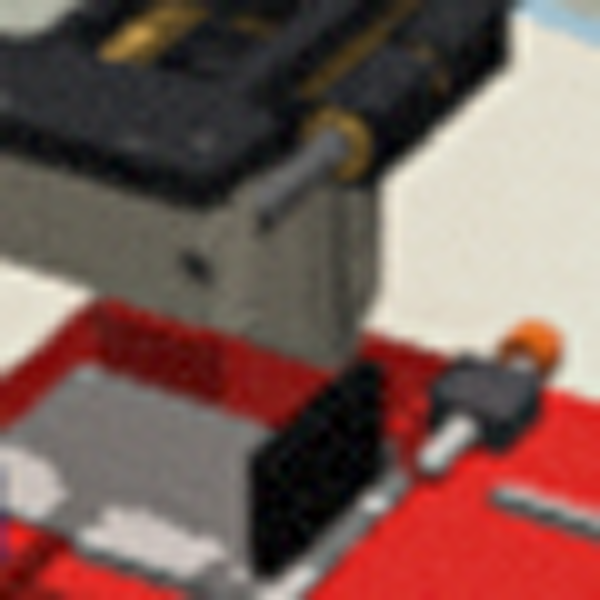

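Request:
{"name": "move_arm", "arguments": {
  "slide": [
    [-0.04,0,0],
    [-0.08,0,0],
    [-0.09,0.004,0.03],
    [-0.09,0.004,0.06],
    [-0.09,0.004,0.06]
  ],
  "dr": [
    [0,0,0],
    [0,0,0],
    [0,0,0],
    [0,0,0],
    [0,0,0]
  ],
  "claw": [-1,-1,-1,-1,-1]
}}

```text
t: 4.02
eef_pos: [553.4, -44.3, 80.6]
ee_rot: [-3.141, 0.003, 0.17]
force: [0.6, -0.1, -0.8]
gripper_width: 0.5
```

```bash
python3 look.py 6; python3 go.py 54 0 97; python3 ov2.py 6 40 scene
```

```text
(459, 800, 3)
t 4.1167 tcp [554.5 -43.8  81.9] rot [-3.1412e+00  1.0000e-03  1.7080e-01] bin [-15.6   0.5] F [0.6 1.1] 0.2 w 0.5 dyaw -0.00018587605595285495
mm [ 69.6   0.5 -15.2] share [ 0.2319  0.0015 -0.0507]
```

View pics/ov_scene6_40.png

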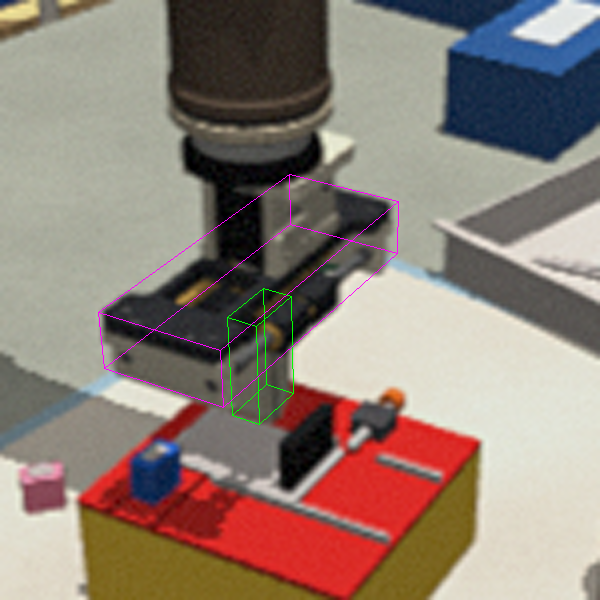

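Request:
{"name": "move_arm", "arguments": {
  "slide": [
    [0,0,0.02],
    [0,0,0.04],
    [0,0,0.055],
    [0,0,0.055],
    [0,0,0.055]
  ],
  "dr": [
    [0,0,0],
    [0,0,0],
    [0,0,0],
    [0,0,0],
    [0,0,0]
  ],
  "claw": [-1,-1,-1,-1,-1]
}}

```text
t: 4.53
eef_pos: [554.2, -43.9, 65.7]
ee_rot: [-3.141, 0.001, 0.171]
force: [-0.3, -0.2, 0.4]
gripper_width: 0.8
```

```bash
python3 look.py 7; python3 go.py 54 0 97; python3 -c "
import cv2
a=cv2.imread('pics/scene7.png')[165:240,215:290];cv2.imwrite('pics/q7.png',cv2.resize(a,None,fx=8,fy=8,interpolation=2))"; python3 ov2.py 7 40 scene
```

```text
(459, 800, 3)
t 4.6333 tcp [554.7 -43.9  66.2] rot [ 3.1416e+00 -2.0000e-04  1.7080e-01] bin [-15.5   0.3] F [0.6 1.1] -0.5 w 0.4 dyaw -0.00010840585697366456
mm [ 69.5   0.3 -30.8] share [ 0.2316  0.0012 -0.1026]
```

View pics/q7.png

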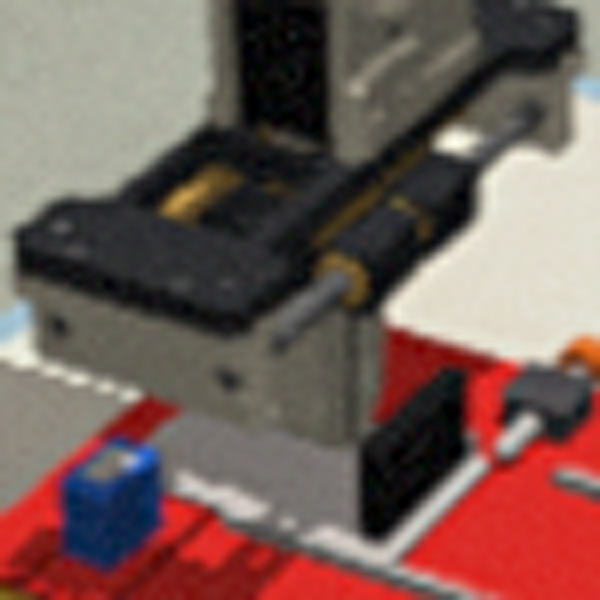

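View pics/ov_scene7_40.png

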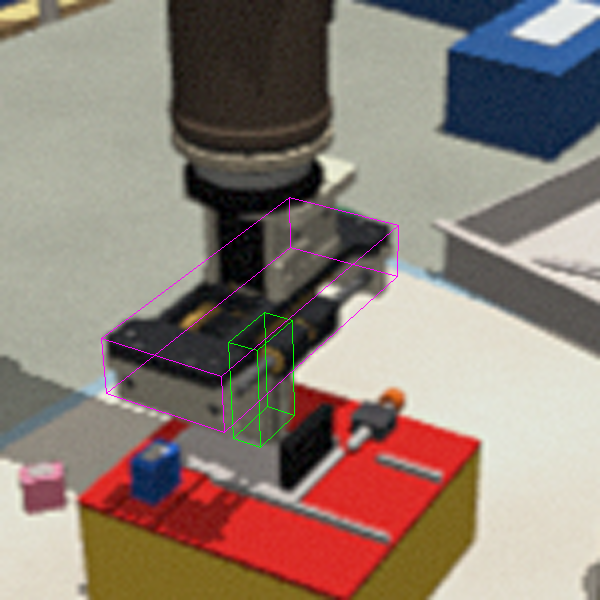

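Request:
{"name": "move_arm", "arguments": {
  "slide": [
    [0,0,0.015],
    [0,0,0.033],
    [0,0,0.033],
    [0.03,0,0.033],
    [0.06,0,0.033]
  ],
  "dr": [
    [0,0,0],
    [0,0,0],
    [0,0,0],
    [0,0,0],
    [0,0,0]
  ],
  "claw": [-1,-1,-1,-1,-1]
}}

```text
t: 5.05
eef_pos: [572.2, -41.1, 56.1]
ee_rot: [3.141, 0.001, 0.17]
force: [-6.5, -1.9, 2.1]
gripper_width: 0.3
```

```bash
python3 go.py 54 0 57
```

```text
t 5.05 tcp [572.2 -41.1  56.1] rot [3.1415e+00 1.3000e-03 1.7040e-01] bin [2.3 0.2] F [-6.7 -0.8] 2.1 w 0.3 dyaw 0.00023845905546129864
mm [51.7  0.1 -1. ] share [ 0.1724  0.0005 -0.0033]
```

Request:
{"name": "move_arm", "arguments": {
  "slide": [
    [0.03,0,0],
    [0.06,0,0],
    [0.09,0,0],
    [0.12,0,0],
    [0.15,0,0]
  ],
  "dr": [
    [0,0,0],
    [0,0,0],
    [0,0,0],
    [0,0,0],
    [0,0,0]
  ],
  "claw": [-1,-1,-1,-1,-1]
}}

```text
t: 5.47
eef_pos: [615.0, -33.6, 55.6]
ee_rot: [3.141, 0.005, 0.17]
force: [-9.4, -1.7, 4.8]
gripper_width: 0.5
```

```bash
python3 go.py 55 0 57
```

```text
t 5.4667 tcp [615.  -33.6  55.6] rot [3.1414 0.0051 0.1705] bin [45.7  0.2] F [-9.5 -0. ] 4.8 w 0.5 dyaw 0.0001927668213014544
mm [ 9.2  0.2 -1.4] share [ 0.0308  0.0006 -0.0047]
```

Request:
{"name": "move_arm", "arguments": {
  "slide": [
    [0.02,0,0],
    [0.035,0,0],
    [0.035,0,0]
  ],
  "dr": [
    [0,0,0],
    [0,0,0],
    [0,0,0]
  ],
  "claw": [-1,-1,-1]
}}

```text
t: 5.72
eef_pos: [626.3, -31.7, 55.6]
ee_rot: [3.141, 0.004, 0.171]
force: [-8.6, -1.8, 3.9]
gripper_width: 0.4
```

```bash
python3 go.py 55 0 57; python3 look.py 8
```

```text
t 5.7167 tcp [626.3 -31.7  55.6] rot [3.1414 0.0037 0.1707] bin [57.2  0.2] F [-8.7 -0.3] 3.9 w 0.4 dyaw -3.6933188977433806e-05
mm [-2.2  0.2 -1.4] share [-0.0073  0.0007 -0.0045]
(459, 800, 3)
```

View pics/zscene8.png

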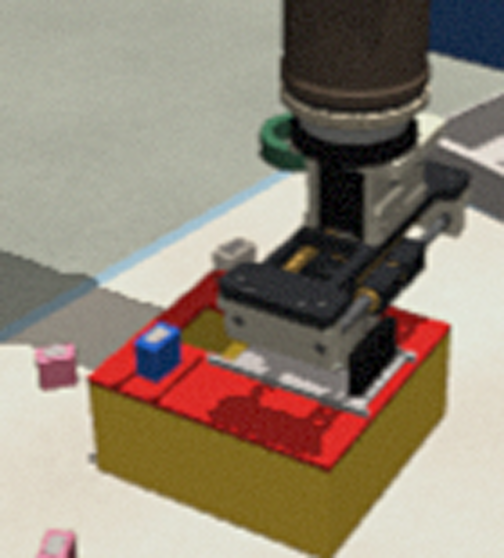

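Request:
{"name": "move_arm", "arguments": {
  "slide": [
    [-0.04,0,0],
    [-0.08,0,0],
    [-0.12,0,0],
    [-0.15,0,-0.05],
    [-0.15,0,-0.15]
  ],
  "dr": [
    [0,0,0],
    [0,0,0],
    [0,0,0],
    [0,0,0],
    [0,0,0]
  ],
  "claw": [-1,-1,-1,-1,-1]
}}

```text
t: 6.23
eef_pos: [579.4, -39.5, 98.6]
ee_rot: [-3.141, 0.007, 0.171]
force: [-1.2, -0.9, 0.0]
gripper_width: 0.5
```

```bash
python3 go.py -52 -105 110; python3 look.py 9
```

```text
t 6.2333 tcp [579.4 -39.5  98.6] rot [-3.1406  0.007   0.1706] bin [9.6 0.4] F [-1.3 -0.7] 0.0 w 0.5 dyaw 2.1669906070359568e-05
mm [-61.7 105.4 -11. ] share [-0.2057  0.3514 -0.0368]
(459, 800, 3)
```

View pics/zscene9.png

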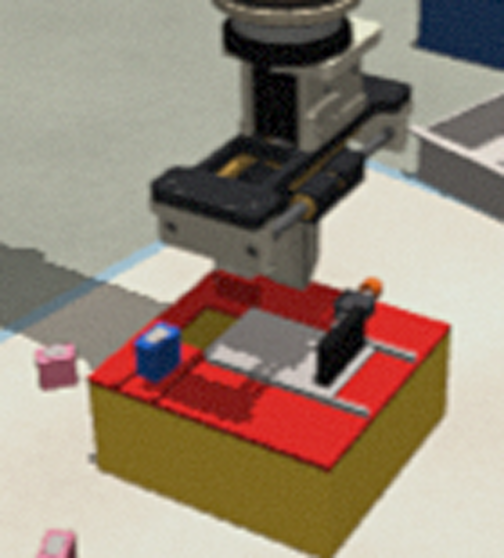

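Request:
{"name": "move_arm", "arguments": {
  "slide": [
    [-0.02,0.02,-0.06],
    [-0.1,0.12,-0.06],
    [-0.18,0.24,-0.06],
    [-0.207,0.34,-0.05],
    [-0.207,0.37,-0.04]
  ],
  "dr": [
    [0,0,0],
    [0,0,0],
    [0,0,0],
    [0,0,0],
    [0,0,0]
  ],
  "claw": [-1,-1,-1,-1,-1]
}}

```text
t: 6.75
eef_pos: [539.4, -166.1, 113.4]
ee_rot: [3.138, 0.0, 0.164]
force: [0.2, -0.4, -0.3]
gripper_width: 0.2
```

Request:
{"name": "move_arm", "arguments": {
  "slide": [
    [0,0,0],
    [0,0,0]
  ],
  "dr": [
    [0,0,0],
    [0,0,0]
  ],
  "claw": [-1,-1]
}}

```text
t: 6.92
eef_pos: [541.2, -159.0, 113.1]
ee_rot: [-3.141, -0.001, 0.17]
force: [-0.6, 0.1, 0.1]
gripper_width: 0.4
```

```bash
python3 look.py 10; python3 go.py -52.5 -110 53;  python3 ov2.py 10 40 scene
```

```text
(459, 800, 3)
t 7.0167 tcp [ 541.3 -157.2  113.3] rot [-3.1407e+00 -8.0000e-04  1.7280e-01] bin [ -47.9 -109. ] F [0.9 0.7] -1.0 w 0.6 dyaw -0.002154495132634743
mm [-4.6  1.  60.3] share [-0.0155  0.0034  0.201 ]
```

View pics/ov_scene10_40.png

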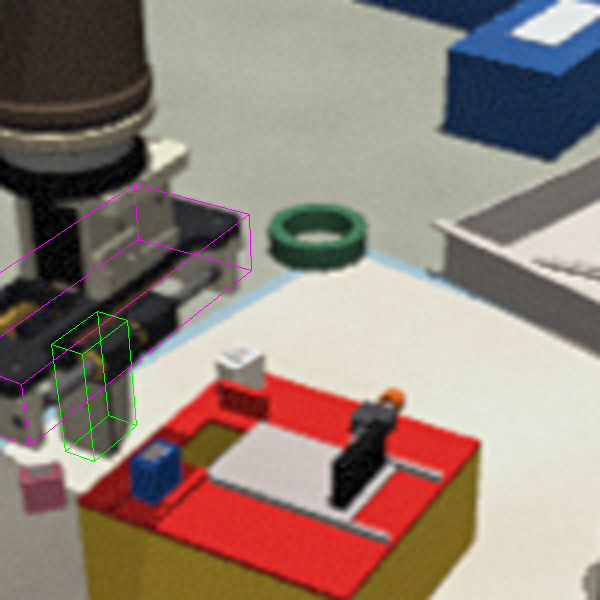

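View pics/ztop10.png

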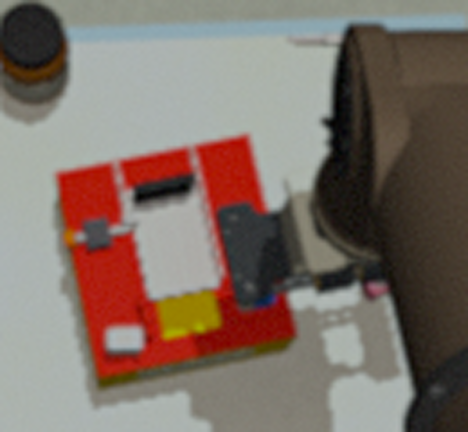

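Request:
{"name": "move_arm", "arguments": {
  "slide": [
    [-0.015,0.003,0.06],
    [-0.015,0.003,0.12],
    [-0.015,0.003,0.17],
    [-0.015,0.003,0.2],
    [-0.015,0.003,0.2]
  ],
  "dr": [
    [0,0,0.001],
    [0,0,0.001],
    [0,0,0.001],
    [0,0,0.001],
    [0,0,0.001]
  ],
  "claw": [-1,-1,-1,-1,-1]
}}

```text
t: 7.43
eef_pos: [535.3, -158.9, 51.6]
ee_rot: [-3.14, 0.002, 0.171]
force: [-0.9, -0.5, 0.5]
gripper_width: 0.5
```

Request:
{"name": "move_arm", "arguments": {
  "slide": [
    [0,0,0],
    [0,0,0]
  ],
  "dr": [
    [0,0,0],
    [0,0,0]
  ],
  "claw": [-1,-1]
}}

```text
t: 7.6
eef_pos: [536.9, -160.1, 54.1]
ee_rot: [3.141, -0.001, 0.17]
force: [0.9, -1.1, 0.6]
gripper_width: 0.7
```

```bash
python3 look.py 11; python3 go.py -52.5 -92 53;  python3 ov2.py 11 40 scene
```

```text
(459, 800, 3)
t 7.7 tcp [ 536.8 -160.6   54.2] rot [ 3.1409e+00 -1.6000e-03  1.6940e-01] bin [ -52.8 -111.6] F [-0.7  0.5] -0.2 w 0.4 dyaw 0.0012107793875472395
mm [  0.3 -19.6   1.2] share [ 0.001  -0.0654  0.004 ]
```

View pics/ov_scene11_40.png

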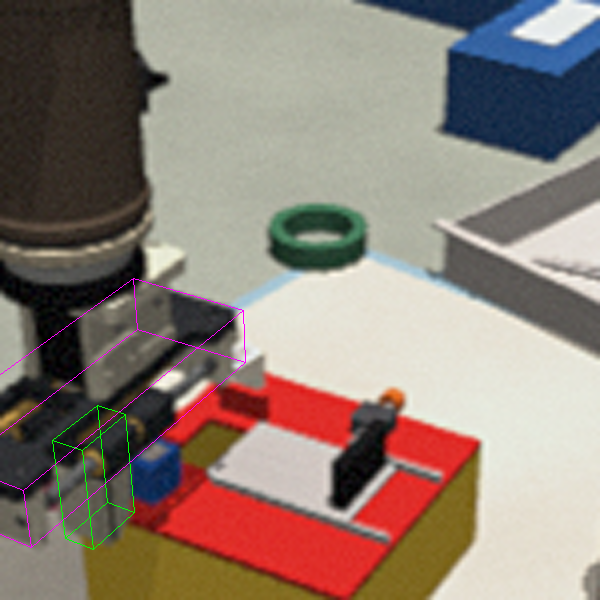

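Request:
{"name": "move_arm", "arguments": {
  "slide": [
    [0,-0.015,0.01],
    [0,-0.03,0.01],
    [0,-0.045,0.01],
    [0,-0.06,0.01],
    [0,-0.07,0.01]
  ],
  "dr": [
    [0,0,0],
    [0,0,0],
    [0,0,0],
    [0,0,0],
    [0,0,0]
  ],
  "claw": [-1,-1,-1,-1,-1]
}}

```text
t: 8.12
eef_pos: [532.4, -139.0, 50.3]
ee_rot: [-3.141, -0.0, 0.17]
force: [-0.1, 1.0, 0.3]
gripper_width: 0.6
```

Request:
{"name": "move_arm", "arguments": {
  "slide": [
    [0,-0.013,0],
    [0,-0.026,0],
    [0,-0.039,0],
    [0,-0.052,0],
    [0,-0.065,0]
  ],
  "dr": [
    [0,0,0],
    [0,0,0],
    [0,0,0],
    [0,0,0],
    [0,0,0]
  ],
  "claw": [-1,-1,-1,-1,-1]
}}

```text
t: 8.53
eef_pos: [529.1, -120.4, 50.2]
ee_rot: [3.142, 0.0, 0.169]
force: [0.1, -0.3, 0.8]
gripper_width: 0.7
```

```bash
python3 look.py 12; python3 go.py -52.5 -48 52
```

```text
(459, 800, 3)
t 8.6333 tcp [ 529.1 -119.8   50.2] rot [-3.1413  0.      0.1702] bin [-53.6 -70.2] F [-0.6  0.6] -0.3 w 0.6 dyaw 0.0004637105461967883
mm [  1.1 -22.2  -1.7] share [ 0.0035 -0.0738 -0.0058]
```

View pics/zscene12.png

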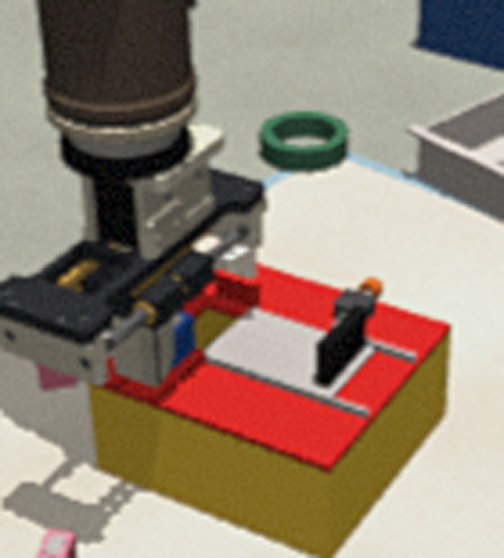

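Request:
{"name": "move_arm", "arguments": {
  "slide": [
    [0.002,-0.013,0],
    [0.003,-0.026,0],
    [0.003,-0.039,0],
    [0.003,-0.048,0],
    [0.003,-0.048,0]
  ],
  "dr": [
    [0,0,0],
    [0,0,0],
    [0,0,0],
    [0,0,0],
    [0,0,0]
  ],
  "claw": [-1,-1,-1,-1,-1]
}}

```text
t: 9.05
eef_pos: [527.5, -105.5, 50.2]
ee_rot: [-3.141, 0.0, 0.17]
force: [0.3, 0.0, 0.5]
gripper_width: 0.7
```

```bash
python3 look.py 13; python3 go.py -52.5 -48 52
```

```text
(459, 800, 3)
t 9.15 tcp [ 527.6 -106.3   50.2] rot [3.1415e+00 1.0000e-04 1.6950e-01] bin [-52.7 -56.6] F [ 0.5 -0.7] -0.1 w 0.4 dyaw 0.00117456966728971
mm [ 0.2 -8.6 -1.8] share [ 0.0008 -0.0286 -0.0059]
```

View pics/zscene13.png

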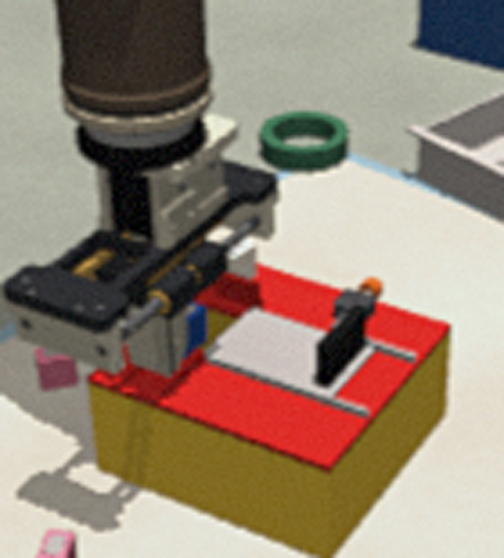

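Cassette is at the edge of the hole, still upright (blue at 200,325). Continue a few mm at a time.

Request:
{"name": "move_arm", "arguments": {
  "slide": [
    [0,-0.01,0],
    [0,-0.02,0],
    [0,-0.03,0],
    [0,-0.03,0],
    [0,-0.03,0]
  ],
  "dr": [
    [0,0,0],
    [0,0,0],
    [0,0,0],
    [0,0,0],
    [0,0,0]
  ],
  "claw": [-1,-1,-1,-1,-1]
}}

```text
t: 9.57
eef_pos: [526.1, -97.3, 50.2]
ee_rot: [3.142, 0.0, 0.17]
force: [0.4, -0.1, 0.2]
gripper_width: 0.2
```

```bash
python3 look.py 14; python3 go.py -52.5 -48 52
```

```text
(459, 800, 3)
t 9.6667 tcp [526.1 -97.6  50.2] rot [ 3.1415 -0.      0.1692] bin [-52.7 -47.7] F [-0.4 -0. ] 0.5 w 0.3 dyaw 0.001483105784179678
mm [ 0.2  0.3 -1.8] share [ 0.0006  0.0009 -0.0059]
```

View pics/zscene14.png

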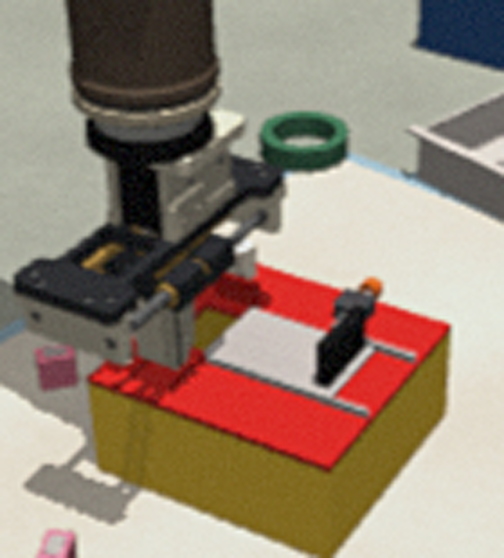

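Request:
{"name": "move_arm", "arguments": {
  "slide": [
    [0,0.04,0],
    [0,0.1,0],
    [0,0.15,-0.05],
    [0,0.2,-0.15],
    [0,0.25,-0.25]
  ],
  "dr": [
    [0,0,0],
    [0,0,0],
    [0,0,0],
    [0,0,0],
    [0,0,0]
  ],
  "claw": [-1,-1,-1,-1,-1]
}}

```text
t: 10.08
eef_pos: [537.7, -173.3, 125.3]
ee_rot: [-3.141, 0.003, 0.168]
force: [0.3, -0.5, -0.2]
gripper_width: 0.7
```

Request:
{"name": "move_arm", "arguments": {
  "slide": [
    [0,0.1,-0.15],
    [-0.05,0.2,-0.2],
    [-0.1,0.3,-0.2],
    [-0.15,0.4,-0.2],
    [-0.15,0.4,-0.2]
  ],
  "dr": [
    [0,0,0],
    [0,0,0],
    [0,0,0],
    [0,0,0],
    [0,0,0]
  ],
  "claw": [-1,-1,-1,-1,-1]
}}

```text
t: 10.5
eef_pos: [510.6, -307.8, 185.6]
ee_rot: [3.137, 0.002, 0.158]
force: [-0.4, -0.3, -0.6]
gripper_width: 0.4
```

```bash
python3 look.py 15; python3 go.py
```

```text
(459, 800, 3)
t 10.6 tcp [ 513.2 -300.3  185. ] rot [3.1411e+00 7.0000e-04 1.6440e-01] bin [ -99.8 -245.3] F [0.3 0.1] 0.1 w 0.4 dyaw 0.006225716653938035
```

View pics/c15.png

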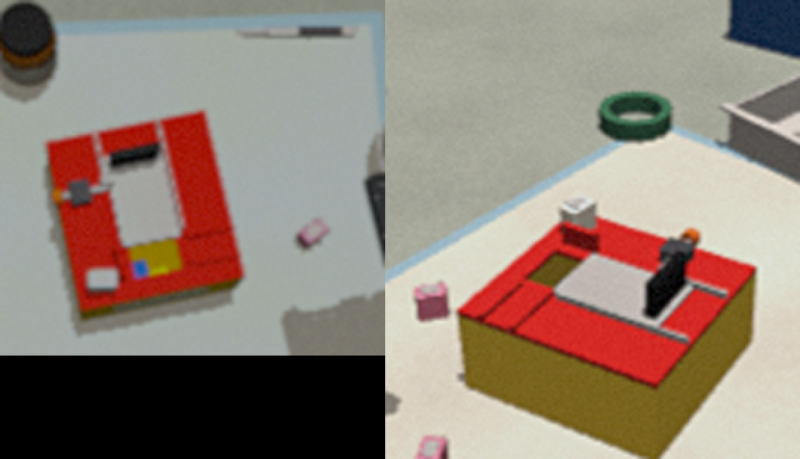

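View pics/top15.png

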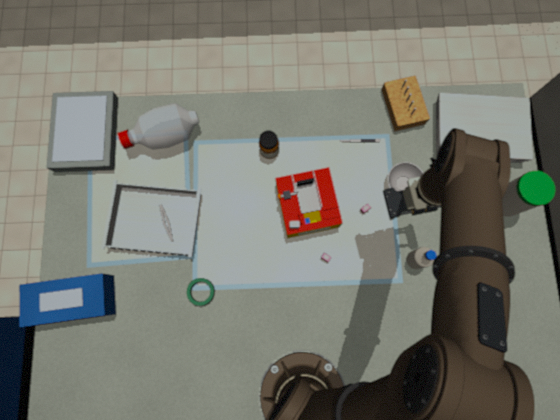

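View pics/scene15.png

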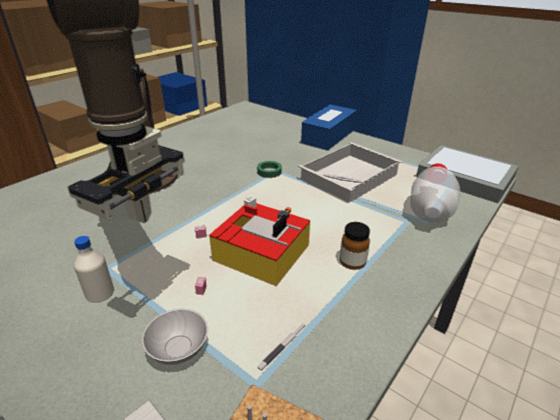

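Request:
{"name": "move_arm", "arguments": {
  "slide": [
    [0,0,0],
    [0,0,0],
    [0,0,0]
  ],
  "dr": [
    [0,0,0],
    [0,0,0],
    [0,0,0]
  ],
  "claw": [-1,-1,-1]
}}

```text
t: 10.85
eef_pos: [515.1, -296.0, 185.1]
ee_rot: [-3.141, -0.0, 0.171]
force: [-0.5, 0.3, -0.4]
gripper_width: 0.5
```

```bash
python3 go.py; python3 -c "
from plant import r,read_camera
from m import *
im=read_camera('top')[:,:,::-1].copy();h=cv2.cvtColor(im,cv2.COLOR_BGR2HSV)[200:235,290:335]
m=((h[...,0]>100)&(h[...,0]<130)&(h[...,1]>120)).astype('uint8');p=cv2.findNonZero(m).reshape(-1,2)+[290,200];print(len(p),p.min(0),p.max(0))
for z in(10,38,80):
  w=ray('top',*p.mean(0),z)[:2];print(z,((w-t)@R).round(1))
print(r.job_done())"
```

```text
t 10.85 tcp [ 515.1 -296.   185.1] rot [-3.141e+00 -1.000e-04  1.714e-01] bin [ -97.3 -241.4] F [-0.4  0.4] -0.4 w 0.5 dyaw -0.0007559854890720474
12 [306 219] [308 222]
10 [-48.9  11.6]
38 [-53.8  14.1]
80 [-61.1  18. ]
the job is handed in; nothing more can be done
None
```

The job is done and handed in at about 11 s. With the closed fingertips I pushed the tab to about 55 mm of shutter travel at about 9–10 N. I then backed off, and the shutter sprang back and the pin caught it half open. Next I pushed the blue cassette slowly along its chute until it tipped into the hole.

**Final checks:**
- In the last pictures the shutter is still half open and no blue shows above the lid from the side. From the top camera the blue shows only inside the hole, so the cassette is in the bin.
- The white cassette and the other things look to be where they were, judged by eye. The bowl and wash bottle were partly hidden from the top camera at the end.
- The gripper is clear of everything and the force reads about 0 N.

**What disagreed:** the reported tool height was about 40 mm lower than the fingertips' real height in the images. My first try at the tab passed over it without touching anything. I corrected for this offset from the pictures, and the tab was then met where expected. Bin corner measurements agreed to about 3 mm, leaving out one corner hidden by the white cassette in the side view.

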